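# Load a washer stack into the lever-arch keeper and lock it

### The job

Lift the keeper's lever until both arches spring fully open, and lower the loose stack of round black washers over the empty post so that it sits flat on the keeper's base. Then press the lever fully down to close the arches and, with the lever down, push the lock button in its end fully home with a firm but gentle push by feel (it yields at about 8 N; never more than 30 N). Leave the nut, the socket and the other stack where they are.

Things in the scene. Friction and masses are not known exactly. Their poses are not given: they have to be found in the camera images.
- keeper: Washer keeper fixed to the bench: grey steel base plate 180 (x) by 230 (y) by 12 mm. Origin at the centre of its underside, z up; -x is its front edge, roughly towards the robot (turned by up to 0.3 rad). Posts at x = 0, y = -68 and +68 mm. Between them, at y = 0, a 42 mm wide pivot block carries the lever. Behind the posts a shaft along y carries two bent-bar arches, one per post
- lever_axis (a point): Nominal middle of the lever's pivot axis (along the keeper's y), at x = +20 mm, y = 0, 55 mm above the keeper's underside; axes as the keeper's. The pivot block stands on loose shims, so the true axis and lever lie anywhere from 10 mm lower to 10 mm higher than this; that is not reported: find it by feel
- lever (a joint): Angle of the steel lever, rad: 0 = down (closed, level, hard stop), 0.95 = up (open, hard stop). A bar 16 mm wide, 10 mm thick, centred on its axis; down, it points to the keeper's -x, tip 137 mm from the axis. Pinch its sides from above, e.g. 95 mm from the axis. A spring pulls it down below 0.15 rad and springs it up to 0.95 above that; it takes up to 10 N at 95 mm, lifting or closing
- arches (a joint): Angle of the two arches (8 mm steel bar), rad, driven by the lever at 1.5 times its angle: 0 = closed over the posts, whose tops they block, reaching 100 mm above the keeper's underside; about 1.43 = fully open, swung back about their shaft (at the keeper's x = +75 mm, 26 mm up) towards +x, clear of the posts
- lock_button (a joint): Travel of the round dark steel lock button in the lever's upper face, m: 0 = out, 0.005 = fully in. Diameter 15.6 mm, on the lever's middle line 118 mm from the lever's axis; pushed straight down when the lever is down. Its top is 13 mm above the lever's axis when out (lever down), 8 mm when in. It yields at about 8 N, stays where pushed, and meets a hard stop when in
- post_empty (a point): Foot of the empty post, at the keeper's y = -68 mm: its centre on the base plate's upper face; axes as the keeper's. Post 26 mm in diameter, 63 mm tall from here, the top 13 mm a cone narrowing to 12 mm
- post_full (a point): Foot of the other, equal post, at the keeper's y = +68 mm, which already carries a washer stack
- stack: The loose stack on the bench: ten black-oxide washers banded into one round piece, 56 mm outside diameter, 31 mm bore, 40 mm high, 0.4 to 0.65 kg. Origin at the centre of its underside, z along the bore, upright
- stack_kept: An identical washer stack already on the other post; it stays there. Origin at the centre of its underside
- nut: Zinc-plated hex nut, 75 mm across flats, 38 mm high, a bystander. Origin at the centre of its underside
- socket: Chrome socket, 52 mm in diameter, 60 mm high, stepped narrower at the top with a square drive hole, a bystander. Origin at the centre of its underside
Mind the look-alikes: they are no part of the job. Leave any green or red look-alike of the stack alone.

How it is judged:
On the way, in this order (a step that is already met when the one before it is completed fails the run):
1. the lever is lifted and both arches stand fully open (value of joint lever above 0.85 rad and value of joint arches above 1.25 rad), for 0.2 s.
2. with the arches open, the stack sits flat on the base over the empty post, released (horizontal distance between stack and post_empty below 0.006 m and z of stack in the frame of post_empty below 0.004 m and angle between stack's own z axis and vertical below 0.06 rad and value of joint lever above 0.8 rad and contact force between the fingers and stack below 0.1 N), for 0.2 s.
3. the lever is down, the arches are closed and the lock button is fully in (value of joint lever below 0.05 rad and value of joint arches below 0.07 rad and value of joint lock_button above 0.0043 m), for 0.2 s.
At the end, for the whole second after the job is handed in: The stack is over the empty post (centre within 6 mm), flat on the base (within 4 mm), upright within 0.06 rad and at rest; the lever is down (below 0.05 rad), the arches closed (below 0.07 rad), the lock button in by more than 4.3 of its 5 mm; the other stack is still seated on its post (all of step 3 and horizontal distance between stack and post_empty below 0.006 m and z of stack in the frame of post_empty below 0.004 m and angle between stack's own z axis and vertical below 0.06 rad and linear speed of stack below 0.02 m/s and horizontal distance between stack_kept and post_full below 0.008 m and z of stack_kept in the frame of post_full below 0.006 m); the robot touches nothing.
It fails at once if the lock button is pushed with more than 30 N (contact force between lock_button and anything else above 30 N).
It fails at once if the lock button is pushed in while the lever is not down (value of joint lock_button above 0.002 m and value of joint lever above 0.12 rad).
It fails at once if the nut or the socket is moved by more than 30 mm (distance of any of nut, socket from where it was at the start of the episode above 0.03 m).
It fails at once if the kept stack is lifted or pushed off its post (horizontal distance between stack_kept and post_full above 0.01 m or z of stack_kept in the frame of post_full above 0.02 m).
It also fails if it takes over 72 s, if anything falls off the work surface, if the arm or the gripper's body presses on something with over 40 N, if the wrist force passes 120 N, or if a joint passes its speed limit or range.

### The arm

A 7-joint arm with a two-finger parallel gripper is mounted at the origin on the work surface. World frame = base frame: x ahead of the robot, y to its left, z up, the work surface at z = 0. Lengths are in m, angles in rad, forces in N, time in s.
With the tool pointing down it reaches from about 0.35 to 0.9 m from the base axis. Payload 7.2 kg.
Tool frame: the origin (TCP) lies on the centre line of the jaws, within the pads' length; the fingertips stand 11 mm ahead of it and the grasp point (between the pads) lies 8 mm behind it; z points along the fingers, y is the direction in which the jaws open and shut (so a half turn about z gives the same grasp; the last joint's range is limited). The gripper opens to 85 mm and grips with 20 to 120 N. Pads are 22 mm wide; open, the fingers measure 114 mm over their backs; the gripper's body (76 mm by 85 mm) begins 54 mm behind the grasp point. The pads swing forward as they close: fully open they stand 13 mm farther back than shut.
Start: joints at [1.251, 0.411, -0.013, 1.596, 0.006, 1.134, -0.082], TCP at [0.156, -0.605, 0.242] pointing down, gripper open.
Joint ranges: [-2.95, 2.95], [-0.29, 1.99], [-1.47, 1.44], [0.14, 2.54], [-1.03, 4.17], [0.13, 1.85], [-2.86, 2.86]. Speed limits (rad/s): [2.39, 2.39, 3.01, 3.01, 3.14, 3.14, 3.14].

### API

Orientations are given as a rotation vector (axis times angle).
In Python, from workcell import robot, vision, finish_job gives the robot as it stands.
- The arm moves only by the shell command python3 -m creep 'ROWS' [OPENING] [FORCE]. ROWS is JSON, a list of rows, each a list of 2 entries, a list of its own where there are three numbers: the shift along the tool's x, y, z scaled (see below), then the turn about the tool's z scaled (see below). In form: [[[dx, dy, dz], twist], ...]. A call has 1 to 20 rows; each row shifts and turns the commanded pose from where the row before left it, along the tool's axes as they then stand; what a row does not reach is not made up. The controller multiplies each number of a shift by 0.04 m and each number of a turn by 4 degrees. A row lasts 1/10 s, in which the tool goes at most 50 mm and 8.59 degrees, less where a joint would pass 70% of its speed; a pose out of reach is approached as far as the arm can. A call with a number of a shift or a turn outside -1 to 1 is refused whole. A call with a gripper value outside its range is refused whole. OPENING is the gripper's target within -1 to 1 (fully open at 1, half-way at 0, shut at -1), set as the call begins (- or left out, the last holds). The fingers move at their own pace and stop on an object; FORCE is the grip in N (left out, the last holds). Time passes only in rows, so rows that do not move let the fingers close. It gives the time, the measured TCP pose, the force and the opening at its end, in the units of the state.
- robot.get_state(): the state, without advancing time (a new reading comes with each control period).
- vision.read_camera(name): name is "scene" or "top" or "wrist"; returns the picture (400x640x3 uint8, red, green, blue); there is no depth.
- vision.get_calibration(name): a dict with "fov_y" (degrees; the focal length in pixels is half the picture's height over the tangent of half this angle, whatever the lens; pixels are square), "cx", "cy" (the principal point, pixels), "T" (4x4, takes a point from camera to world coordinates). Camera axes: x right, y up, looking along -z (the intrinsics and any distortion apply to the point x, -y, -z); pixel columns grow to the right and rows downward; lengths in m; the calibration is good to about 2 mm. The wrist camera is an equidistant fisheye: a pixel r from the principal point sees the ray r / f radians off the axis. A picture is of the moment at which its call begins: read the wrist's pose just before it. get_calibration takes no time and is no camera call; for the wrist camera it gives the pose at the moment of the call.
- finish_job(): hands the job in, once; it reports no verdict.
Trained networks look in the newest picture that a camera, given by its name, has taken for a name from the list of things; names that differ only in an ending like _2 or _b are one class to them, and where a whole thing is asked for, a point or a joint stands for the part that bears it (a point fixed in the world has none). Each returns a list of dicts, best first, with "score" (0 to 1); they miss things now and then, are a little off and sometimes report something else, mostly with a low value. They report only what shows in the picture. A call takes as long as a camera call. They do not tell look-alikes from the thing itself.
- vision.look_for(camera, thing): "extent" ([centre column, centre row, width, height] in pixels, round what is visible of it).
- vision.outline_of(camera, thing): "region" (400x640 bool, what is visible of it) and "extent" ([centre column, centre row, width, height] in pixels, round what is visible of it).
- vision.place_of(camera, thing): "at" ([column, row] in pixels: a listed point, or the origin of a listed thing).
The state is a dict: "time": time; "joint_positions": joint angles; "qvel": joint speeds; "joint_torque": joint torques, N m; "tool_pos": TCP position; "tcp_rot": TCP orientation; "force": force on the tool from outside, world axes, zero at the start; "ft_torque": the same for the moment, N m; "finger_gap": finger opening in m.
Only numpy, scipy, OpenCV 4.12 (cv2) and the standard library are available. Lean on these libraries where they do the work, as an engineer would, in place of code of your own. Each camera call takes 0.05 s, during which the arm holds its last target.

## Working session

There is one attempt and no reset: what is moved stays moved. The work goes in short steps, Python scripts to look and compute and a shell command to move; the robot and the scene stay as the last step left them, time stands still between calls to the robot, and variables do not carry over. Pictures are saved under pics/ and viewed, and the job is handed in when it is done.

```bash
mkdir -p pics; ls
cat > h.py <<'E'
import numpy as np, cv2, json
from scipy.spatial.transform import Rotation as R
from workcell import robot, vision, finish_job
def snap(cam,fn=None):
    im=vision.read_camera(cam)
    if fn: cv2.imwrite('pics/'+fn,cv2.cvtColor(im,cv2.COLOR_RGB2BGR))
    return im
def ray(cam,u,v,c=None):
    c=c or vision.get_calibration(cam); f=200/np.tan(np.radians(c['fov_y'])/2)
    x,y=u-c['cx'],v-c['cy']; T=np.array(c['T'])
    if cam=='wrist':
        r=np.hypot(x,y); th=r/f; s=np.sin(th)/max(r,1e-9); d=np.array([x*s,-y*s,-np.cos(th)])
    else: d=np.array([x/f,-y/f,-1])
    return T[:3,3],T[:3,:3]@d
def onz(cam,u,v,z,c=None):
    o,d=ray(cam,u,v,c); return o+d*(z-o[2])/d[2]
def proj(cam,p,c=None):
    c=c or vision.get_calibration(cam); f=200/np.tan(np.radians(c['fov_y'])/2)
    q=np.linalg.inv(np.array(c['T']))@np.r_[p,1]; x,y,z=q[0],-q[1],-q[2]
    if cam=='wrist':
        r=np.hypot(x,y); th=np.arctan2(r,z); return c['cx']+f*th*x/max(r,1e-9),c['cy']+f*th*y/max(r,1e-9)
    return c['cx']+f*x/z,c['cy']+f*y/z
def st():
    s=robot.get_state(); print(s['time'],np.round(s['tool_pos'],4),np.round(s['tcp_rot'],3),'F',np.round(s['force'],1),'gap',s['finger_gap'],'q',np.round(s['joint_positions'],2)); return s
E
python3 - <<'E'
from h import *
st()
for c in ['scene','top','wrist']:
    snap(c,c+'0.png'); k=vision.get_calibration(c); print(c,k.keys(),k['fov_y'],k['cx'],k['cy'],np.round(k['T'],3).tolist())
    for t in ['keeper','stack','lever','post_empty','nut','socket','lever_axis','post_full']:
        r=vision.place_of(c,t); print(c,t,[(np.round(a['at'],1).tolist(),round(a['score'],2)) for a in r[:4]])
st()
E
```

```text
pics
0.0 [ 0.1556 -0.6048  0.2414] [-3.115 -0.394  0.   ] F [-0.5  0.  -0.7] gap 0.0853565959587939 q [ 1.25  0.41 -0.01  1.6   0.01  1.13 -0.08]
scene dict_keys(['fov_y', 'cx', 'cy', 'T']) 51.13399713558445 316.22868281381403 196.22061091183463 [[-0.775, -0.441, 0.452, 1.03], [0.631, -0.542, 0.554, 0.649], [0.0, 0.715, 0.699, 0.85], [0.0, 0.0, 0.0, 1.0]]
scene keeper [([290.9, 224.0], 0.63)]
scene stack [([398.2, 254.6], 0.97), ([397.2, 301.2], 0.61), ([388.6, 227.0], 0.59), ([367.1, 284.7], 0.58)]Traceback (most recent call last):
  File "<stdin>", line 6, in <module>
ValueError: it knows: keeper, lever_axis, nut, post_empty, post_full, socket, stack, stack_kept
```

Run:
```python
from h import *
for c in ['scene','top','wrist']:
    snap(c,c+'0.png'); k=vision.get_calibration(c); print(c,k['fov_y'],k['cx'],k['cy'],np.round(k['T'],3).tolist())
    for t in ['keeper','stack','post_empty','lever_axis','post_full']:
        if c=='wrist' and t!='stack': continue
        r=vision.place_of(c,t); print(c,t,[(np.round(a['at'],1).tolist(),round(a['score'],2)) for a in r[:5]])
st()
```

```text
scene 51.13399713558445 316.22868281381403 196.22061091183463 [[-0.775, -0.441, 0.452, 1.03], [0.631, -0.542, 0.554, 0.649], [0.0, 0.715, 0.699, 0.85], [0.0, 0.0, 0.0, 1.0]]
scene keeper [([291.1, 223.0], 0.61), ([399.2, 257.6], 0.28)]
scene stack [([391.6, 226.1], 0.93), ([399.2, 257.9], 0.89), ([396.2, 300.1], 0.78), ([366.5, 282.2], 0.69)]
scene post_empty [([270.5, 212.2], 0.69)]
scene lever_axis [([284.4, 214.6], 0.6), ([396.0, 256.9], 0.41)]
scene post_full [([312.1, 235.0], 0.92)]
top 44.881285167641536 318.67734240980076 196.43699944519102 [[-0.005, 0.992, -0.122, 0.401], [-1.0, -0.004, 0.01, 0.053], [0.009, 0.123, 0.992, 1.144], [0.0, 0.0, 0.0, 1.0]]
top keeper [([325.9, 169.8], 0.96)]
top stack [([218.6, 229.8], 0.91), ([254.9, 256.2], 0.81), ([220.9, 180.3], 0.73), ([183.1, 192.1], 0.55)]
top post_empty [([358.8, 163.1], 0.88), ([453.8, 160.8], 0.63)]
top lever_axis [([326.9, 163.2], 0.71)]
top post_full [([304.5, 178.7], 0.87)]
wrist 65.70646984690485 323.8913441316913 203.11898939564497 [[0.248, 0.935, 0.255, 0.218], [-0.969, 0.239, 0.066, -0.588], [0.0, -0.263, 0.965, 0.374], [0.0, 0.0, 0.0, 1.0]]
wrist stack []
0.85 [ 0.1557 -0.6053  0.2423] [3.117 0.394 0.   ] F [ 0.3  0.2 -0.2] gap 0.08542475904415386 q [ 1.25  0.41 -0.01  1.6   0.01  1.13 -0.08]
```

View pics/scene0.png

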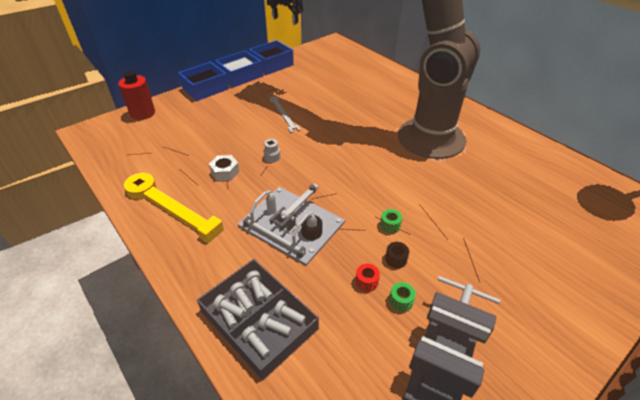

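View pics/top0.png

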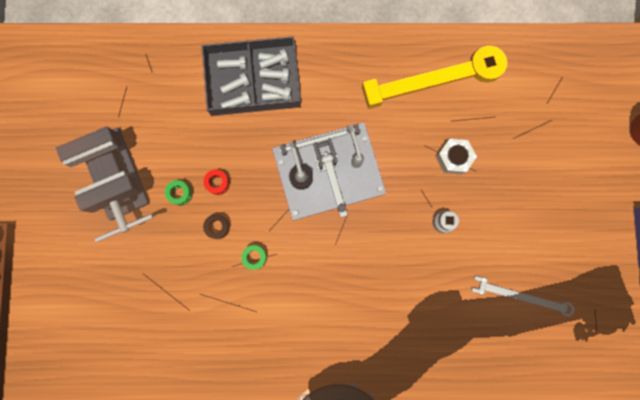

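View pics/wrist0.png

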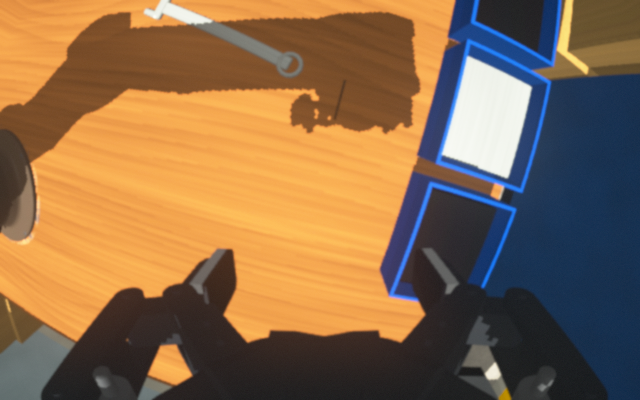

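Run:
```python
from h import *
im=snap('top')
cr=cv2.resize(im[110:280,160:400],(720,510),interpolation=cv2.INTER_CUBIC)
cv2.imwrite('pics/topcrop1.png',cv2.cvtColor(cr,cv2.COLOR_RGB2BGR))
c=vision.get_calibration('top')
cs=[(274.5,149.5),(366,124),(385,190),(294,218)]
P=np.array([onz('top',u,v,0.012,c)[:2] for u,v in cs]); print(P.round(4), P.mean(0))
for i in range(4): 
    d=P[(i+1)%4]-P[i]; print(np.hypot(*d), np.degrees(np.arctan2(d[1],d[0])))
o=vision.outline_of('top','stack')
for a in o[:6]: 
    e=a['extent']; print(np.round(e,1),a['score'], im[a['region']].mean(0).round(), onz('top',e[0],e[1],0.03,c).round(4))
st()
```

```text
[[ 0.6537  0.1461]
 [ 0.7154 -0.0731]
 [ 0.5553 -0.1152]
 [ 0.49    0.0996]] [0.60359607 0.01435551]
0.22771209388675365 -74.26461078792332
0.16558541897041887 -165.25014957789568
0.22446872337940696 106.91149038123284
0.17016880866490383 15.884406473831959
[255.1 258.   28.3  24.4] 0.97 [106. 172.  82.] [0.3976 0.1873 0.03  ]
[218.7 183.1  25.6  30.9] 0.81 [213.  57.  39.] [0.5705 0.2736 0.03  ]
[219.2 227.8  24.   26. ] 0.68 [100.  67.  46.] [0.4668 0.2703 0.03  ]
[179.2 193.3  25.3  27.4] 0.64 [ 84. 154.  70.] [0.547  0.3643 0.03  ]
[455.7 158.2  40.8  35.5] 0.51 [169. 157. 144.] [ 0.6275 -0.2803  0.03  ]
0.95 [ 0.1557 -0.6053  0.2423] [3.117 0.395 0.   ] F [ 0.8 -0.2 -0.8] gap 0.08580071380935438 q [ 1.25  0.41 -0.01  1.6   0.01  1.13 -0.08]
```

View pics/topcrop1.png

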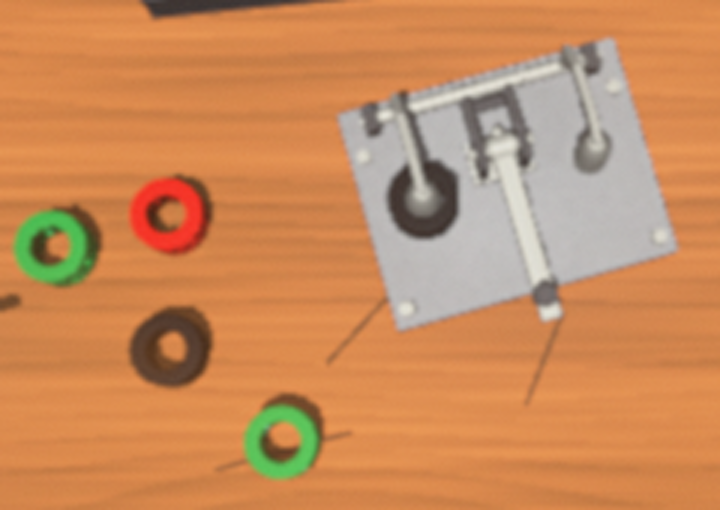

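```bash
python3 -m creep '[[[0.56,-0.61,-0.05],0],[[0.56,-0.61,-0.05],0],[[0.56,-0.61,-0.05],0],[[0.56,-0.61,-0.05],0],[[0.56,-0.61,-0.05],0],[[0.56,-0.61,-0.05],0],[[0.56,-0.61,-0.05],0],[[0.56,-0.61,-0.05],0],[[0.56,-0.61,-0.05],0],[[0.56,-0.61,-0.05],0],[[0.56,-0.61,-0.05],0],[[0.56,-0.61,-0.05],0],[[0.56,-0.61,-0.05],0],[[0.56,-0.61,-0.05],0],[[0.56,-0.61,-0.05],0],[[0.56,-0.61,-0.05],0],[[0.56,-0.61,-0.05],0],[[0.56,-0.61,-0.05],0],[[0.56,-0.61,-0.05],0],[[0,0,0],0]]' 0
python3 - <<'E'
from h import *
st(); snap('wrist','w1.png'); print(np.round(vision.get_calibration('wrist')['T'],3).tolist())
E
```

```text
time: 2.95
tool_pos: [0.4541, -0.046, 0.2809]
tcp_rot: [-3.114, -0.404, -0.004]
force: [-0.4, 0.2, 0.3]
finger_gap: 0.0428
2.95 [ 0.4541 -0.046   0.2809] [-3.114 -0.404 -0.004] F [-0.4  0.2  0.3] gap 0.042800552323306776 q [ 0.48  0.12 -0.52  1.91  0.06  1.13 -1.38]
[[0.252, 0.934, 0.254, 0.515], [-0.968, 0.243, 0.066, -0.031], [-0.0, -0.262, 0.965, 0.412], [0.0, 0.0, 0.0, 1.0]]
```

View pics/w1.png

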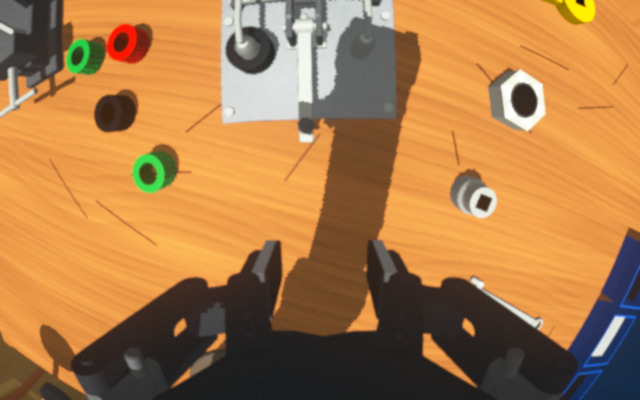

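Run:
```python
from h import *
im=cv2.imread('pics/w1.png')
cv2.imwrite('pics/w1c.png',cv2.resize(im[0:160,200:420],(800,582),interpolation=cv2.INTER_CUBIC))
c=vision.get_calibration('wrist')
for u,v,z in [(222,123,.012),(395,117,.012),(305,124,.068),(306,141,.06),(112,112,.03)]: print(u,v,onz('wrist',u,v,z,c).round(4))
```

```text
222 123 [0.4824 0.1001 0.012 ]
395 117 [ 0.5454 -0.1183  0.012 ]
305 124 [ 0.5069 -0.0115  0.068 ]
306 141 [ 0.4881 -0.0169  0.06  ]
112 112 [0.4695 0.2728 0.03  ]
```

View pics/w1c.png

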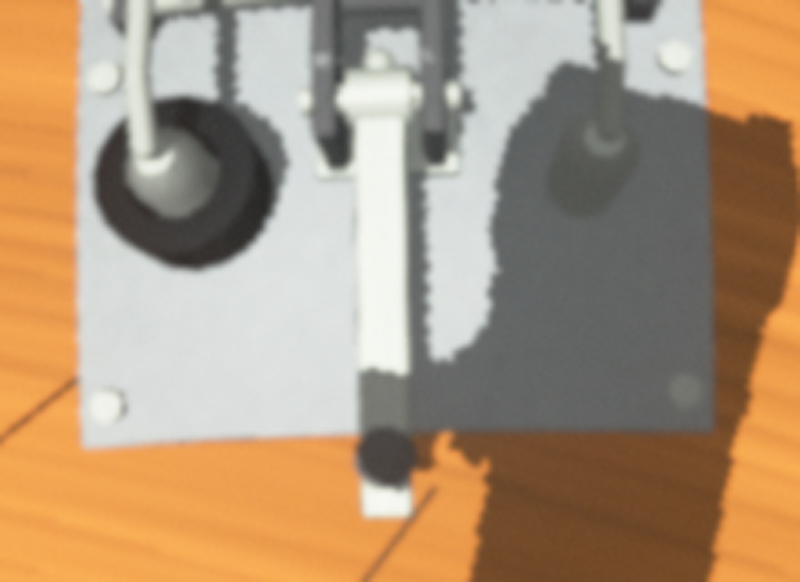

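```bash
python3 -m creep '[[[0.42,-0.1,0.85],-0.28],[[0.42,-0.1,0.85],0],[[0.42,-0.1,0.85],0],[[0.42,-0.1,0.85],0],[[0.42,-0.1,0.85],0],[[0,0,0],0]]' 0
python3 - <<'E'
from h import *
s=st(); snap('wrist','w2.png')
Rm=R.from_rotvec(s['tcp_rot']).as_matrix(); print(Rm.round(3).tolist())
d=np.array([.5299,-.0055,.047])-s['tool_pos']; print((Rm.T@d/.04).round(3))
im=cv2.imread('pics/w2.png')
E
```

```text
time: 3.6
tool_pos: [0.5263, -0.009, 0.106]
tcp_rot: [-3.111, -0.425, 0.011]
force: [-0.5, -0.2, 0.6]
finger_gap: 0.0428
3.6 [ 0.5263 -0.009   0.106 ] [-3.111 -0.425  0.011] F [-0.5 -0.2  0.6] gap 0.04275030033384616 q [ 0.3   0.46 -0.48  1.94  0.28  0.81 -1.63]
[[0.963, 0.268, -0.007], [0.268, -0.963, 0.001], [-0.007, -0.003, -1.0]]
[ 0.119 -0.057  1.474]
```

View pics/w2.png

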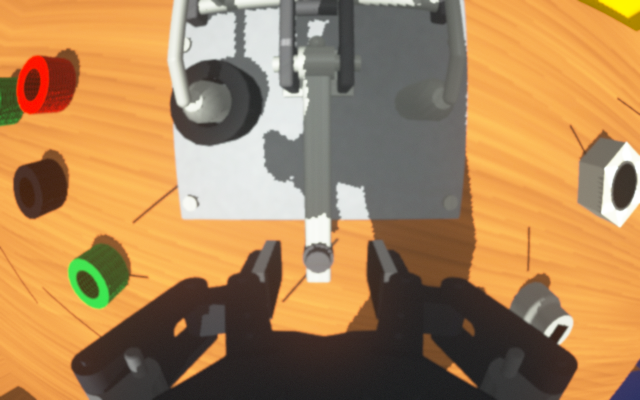

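```bash
python3 -m creep '[[[0.12,-0.05,0.4],0],[[0,0,0.5],0],[[0,0,0.55],0],[[0,0,0],0]]' 0
python3 - <<'E'
from h import *
s=st(); snap('wrist','w3.png')
E
```

```text
time: 4.05
tool_pos: [0.5308, -0.0067, 0.0512]
tcp_rot: [3.112, 0.424, -0.004]
force: [-0.5, 0.7, 0.2]
finger_gap: 0.0426
4.05 [ 0.5308 -0.0067  0.0512] [ 3.112  0.424 -0.004] F [-0.5  0.7  0.2] gap 0.04260702872771418 q [ 0.26  0.54 -0.44  1.97  0.35  0.7  -1.69]
```

View pics/w3.png

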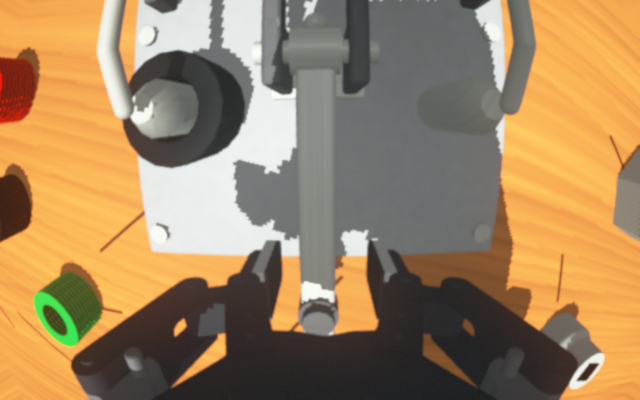

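```bash
python3 -m creep '[[[0,-0.06,0.05],0],[[0,0,0],0],[[0,0,0],0],[[0,0,0],0],[[0,0,0],0]]' -1 60
python3 - <<'E'
from h import *
s=st()
E
```

```text
time: 4.6
tool_pos: [0.5323, -0.0032, 0.0517]
tcp_rot: [3.112, 0.425, 0.003]
force: [-1.8, 0.9, 7.3]
finger_gap: 0.0149
4.6 [ 0.5323 -0.0032  0.0517] [3.112e+00 4.250e-01 3.000e-03] F [-1.8  0.9  7.3] gap 0.014867048351527254 q [ 0.25  0.54 -0.44  1.97  0.35  0.7  -1.7 ]
```

```bash
python3 -m creep '[[[0.005,0,-0.17],0],[[0.02,0,-0.18],0],[[0.03,0,-0.17],0],[[0.05,0,-0.17],0],[[0,0,0],0]]' -1 60
python3 - <<'E'
from h import *
s=st(); snap('scene','s2.png')
E
```

```text
time: 5.1
tool_pos: [0.5364, -0.002, 0.0788]
tcp_rot: [-3.113, -0.425, -0.003]
force: [2.5, 0.5, -3.7]
finger_gap: 0.0147
5.1 [ 0.5364 -0.002   0.0788] [-3.113e+00 -4.250e-01 -3.000e-03] F [ 2.5  0.5 -3.7] gap 0.014741314100751506 q [ 0.27  0.51 -0.46  1.94  0.32  0.76 -1.67]
```

View pics/s2.png

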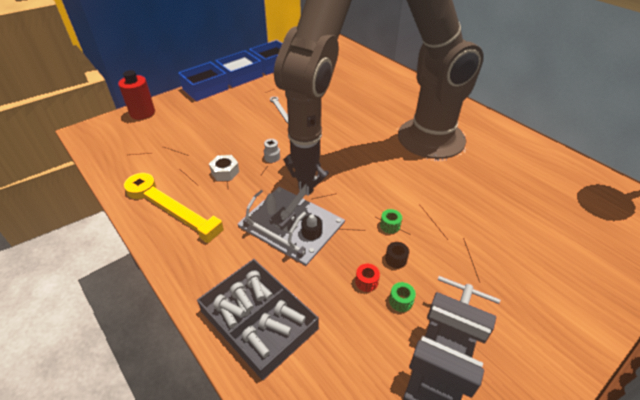

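```bash
python3 -m creep '[[[0.06,0,-0.165],0],[[0.07,0,-0.16],0],[[0.08,0,-0.15],0],[[0.09,0,-0.15],0],[[0.1,0,-0.14],0],[[0.115,0,-0.13],0],[[0.11,0,-0.11],0],[[0.115,0,-0.1],0],[[0.12,0,-0.1],0],[[0,0,0],0]]' -1 60
python3 - <<'E'
from h import *
s=st(); snap('wrist','w4.png');snap('top','t4.png')
E
```

```text
time: 6.15
tool_pos: [0.5697, 0.0074, 0.1267]
tcp_rot: [-3.113, -0.425, -0.002]
force: [4.0, 0.1, -6.0]
finger_gap: 0.0149
6.15 [0.5697 0.0074 0.1267] [-3.113e+00 -4.250e-01 -2.000e-03] F [ 4.   0.1 -6. ] gap 0.014854744824711472 q [ 0.26  0.49 -0.48  1.83  0.28  0.89 -1.65]
```

View pics/w4.png

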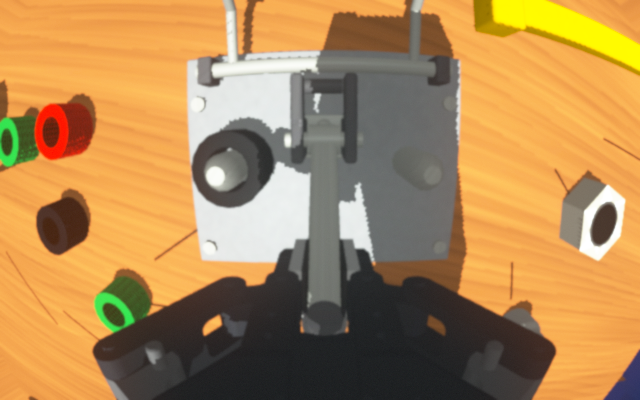

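View pics/t4.png

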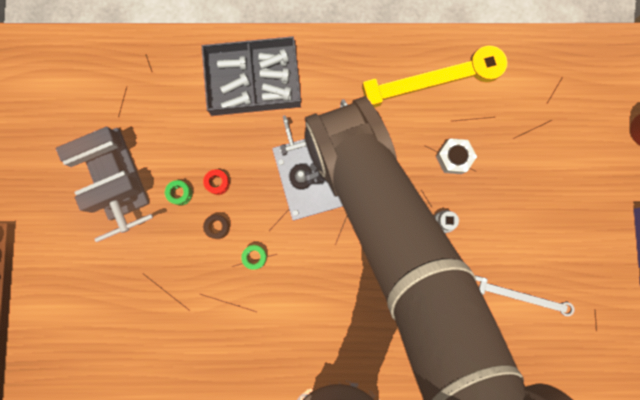

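```bash
python3 -m creep '[[[0,0,0],0],[[0,0,0],0],[[0,0,0],0],[[0,0,-0.4],0],[[0,0,-0.8],0],[[0,0,-0.9],0],[[-0.5,0,-0.6],0],[[-0.8,0,0],0],[[0,0,0],0]]' 0
python3 - <<'E'
from h import *
s=st(); snap('wrist','w5.png'); c=vision.get_calibration('wrist')
for t in ['post_empty','post_full','stack','keeper','lever_axis']:
    for a in vision.place_of('wrist',t)[:6]: 
        z=.012 if 'post' in t else 0 if t!='lever_axis' else .055
        print(t,np.round(a['at'],1),round(a['score'],2),onz('wrist',*a['at'],z,c).round(4))
E
```

```text
time: 7.15
tool_pos: [0.5158, -0.0081, 0.2349]
tcp_rot: [3.111, 0.423, -0.002]
force: [-0.5, -0.3, 0.1]
finger_gap: 0.0425
7.15 [ 0.5158 -0.0081  0.2349] [ 3.111e+00  4.230e-01 -2.000e-03] F [-0.5 -0.3  0.1] gap 0.04250693829550154 q [ 0.36  0.28 -0.53  1.84  0.16  1.06 -1.53]
post_empty [381.2 101.8] 0.64 [ 0.6191 -0.0465  0.012 ]
post_full [263.7 104.9] 0.76 [0.5801 0.0817 0.012 ]
stack [130.1  85.3] 0.84 [0.5717 0.2763 0.    ]
stack [162.9 220.2] 0.69 [0.4011 0.1905 0.    ]
stack [82.4 92.8] 0.58 [ 0.5506  0.3678 -0.    ]
keeper [322.7 104.3] 0.61 [0.5979 0.0168 0.    ]
lever_axis [321.9  76. ] 0.89 [0.6227 0.0243 0.055 ]
```

View pics/w5.png

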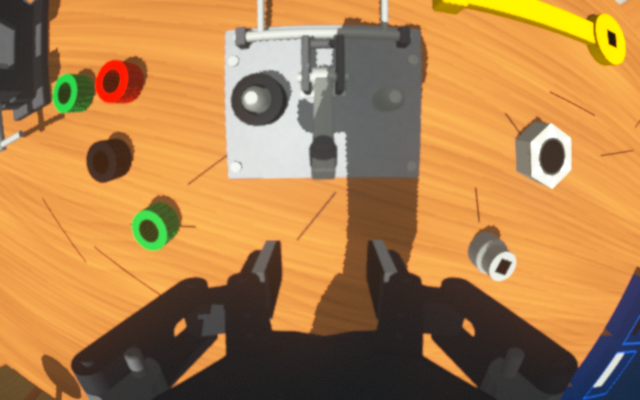

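Run:
```python
import cv2
im=cv2.imread('pics/w5.png')
cv2.imwrite('pics/w5c.png',cv2.resize(im[10:195,215:435],(792,666)[:2],interpolation=cv2.INTER_CUBIC)[:600])
cv2.imwrite('pics/w5d.png',cv2.resize(im[120:200,60:160],(800,640),interpolation=cv2.INTER_CUBIC)[:600])
```

```text
(no output)
```

View pics/w5c.png

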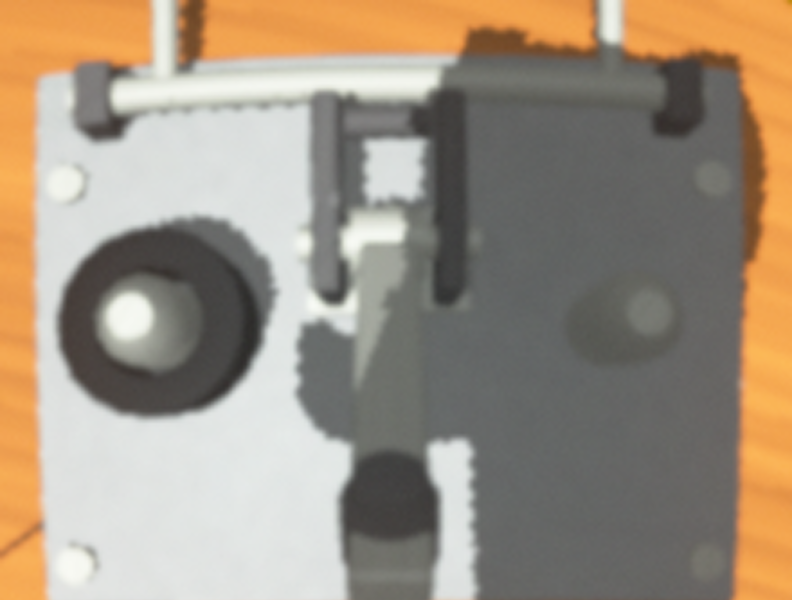

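View pics/w5d.png

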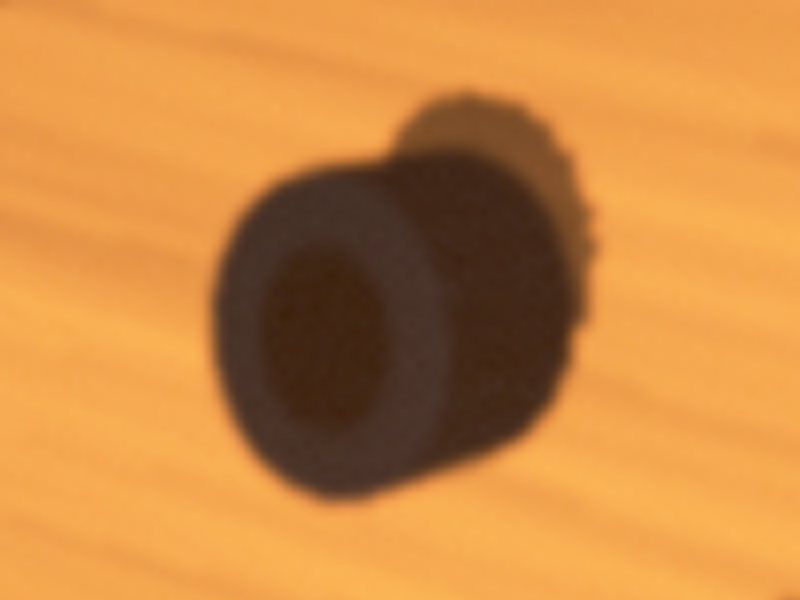

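Run:
```python
from h import *
c=vision.get_calibration('wrist')
a=onz('wrist',396.0,96.3,.075,c);b=onz('wrist',250.5,97.4,.075,c);s=onz('wrist',101.5,161.3,.04,c)
print(a.round(4),b.round(4),np.hypot(*(a-b)[:2]),((a+b)/2).round(4),np.degrees(np.arctan2(-(b-a)[0],(b-a)[1])),s.round(4))
ex=np.array([.9617,.2740]);ey=np.array([-.2740,.9617]);print('nominal post',np.array([.602,.015])-.068*ey)
for cam,p in [('top',[.467,.270,.04]),('scene',[.467,.270,.04])]: print(cam,np.round(proj(cam,p),1))
st()
```

```text
[ 0.6231 -0.0466  0.075 ] [0.5856 0.0849 0.075 ] 0.13666493836203517 [0.6044 0.0192 0.075 ] 15.91604249627564 [0.473  0.2772 0.04  ]
nominal post [ 0.620632  -0.0503956]
top [218.5 227.5]
scene [396. 247.]
7.45 [ 0.5192 -0.0065  0.2338] [-3.112 -0.425  0.   ] F [-0.5 -0.3  0.4] gap 0.04241763741487773 q [ 0.36  0.29 -0.53  1.83  0.16  1.06 -1.53]
```

```bash
python3 -m creep '[[[0.08,-0.88,0],0],[[0.08,-0.88,0],0],[[0.08,-0.88,0.1],0],[[0.08,-0.88,0.3],0],[[0.08,-0.88,0.3],0],[[0.08,-0.88,0.3],0],[[0.08,-0.88,0.3],0],[[0.08,-0.88,0.3],0]]' 0.75; python3 -m creep '[[[0,0,0],-1],[[0,0,0],-1],[[0,0,0],-1],[[0,0,0],-1],[[0,0,0],-1],[[0,0,0],-1],[[0,0,0],-1],[[0,0,0],-1],[[0,0,0],-1],[[0,0,0],-1],[[0,0,0],-1],[[0,0,0],-1],[[0,0,0],-1],[[0,0,0],-1],[[0,0,0],-1],[[0,0,0],-1],[[0,0,0],-1],[[0,0,0],-1],[[0,0,0],-0.8],[[0,0,0],0]]'
python3 - <<'E'
from h import *
s=st(); snap('wrist','w6.png'); 
s=st(); c=vision.get_calibration('wrist'); print(proj('wrist',[.468,.272,.04],c),proj('wrist',s['tool_pos'],c))
print(np.degrees(np.arctan2(*R.from_rotvec(s['tcp_rot']).as_matrix()[[1,0],0])))
E
```

```text
time: 8.25
tool_pos: [0.4676, 0.2731, 0.1691]
tcp_rot: [-3.112, -0.425, 0.001]
force: [0.6, -0.6, 0.3]
finger_gap: 0.0751
time: 10.25
tool_pos: [0.4679, 0.2717, 0.1695]
tcp_rot: [-2.205, -2.236, 0.001]
force: [-0.1, -0.1, -0.5]
finger_gap: 0.0748
10.25 [0.4679 0.2717 0.1695] [-2.205e+00 -2.236e+00  1.000e-03] F [-0.1 -0.1 -0.5] gap 0.07475444962810032 q [ 0.07  0.51 -0.91  1.84  0.46  1.03 -1.01]
10.3 [0.4679 0.2716 0.1696] [-2.207e+00 -2.234e+00  1.000e-03] F [-0.3 -0.4  0.4] gap 0.07488837403643817 q [ 0.07  0.51 -0.91  1.84  0.46  1.03 -1.02]
(np.float64(326.49211570337354), np.float64(198.2863658507702)) (np.float64(327.98555117370967), np.float64(266.62232272279135))
90.67856424394033
```

View pics/w6.png

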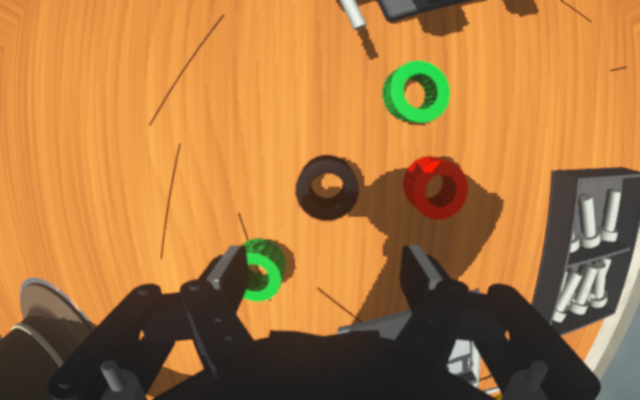

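Run:
```python
import cv2
im=cv2.imread('pics/w6.png')
cv2.imwrite('pics/w6c.png',cv2.resize(im[140:230,285:375],(600,600),interpolation=cv2.INTER_CUBIC))
```

```text
(no output)
```

View pics/w6c.png

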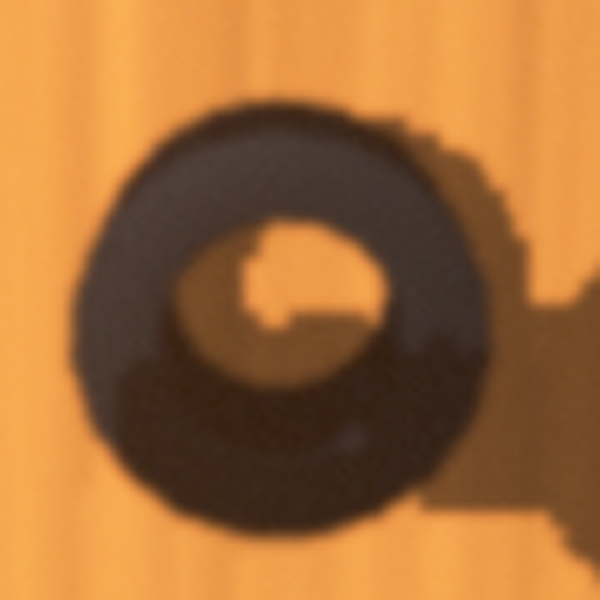

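Run:
```python
from h import *
s=st(); c=vision.get_calibration('wrist'); p=onz('wrist',327.1,189.0,.04,c); print(p)
Rm=R.from_rotvec(s['tcp_rot']).as_matrix(); print((Rm.T@(p-s['tool_pos'])/.04).round(3)[:2])
```

```text
10.3 [0.4679 0.2716 0.1696] [-2.207e+00 -2.234e+00  1.000e-03] F [-0.3 -0.4  0.4] gap 0.07488837403643817 q [ 0.07  0.51 -0.91  1.84  0.46  1.03 -1.02]
[0.46842003 0.28029374 0.04      ]
[0.214 0.019]
```

```bash
python3 -m creep '[[[0.12,0.02,0.6],0],[[0,0,0.7],0],[[0,0,0],0]]'
python3 - <<'E'
from h import *
print(onz('top',216.7,225.4,.04))
s=st(); im=snap('wrist','w7.png'); s=st();c=vision.get_calibration('wrist'); 
print(proj('wrist',[.468,.276,.04],c),proj('wrist',[.468,.28,.04],c))
E
```

```text
time: 10.6
tool_pos: [0.467, 0.2749, 0.115]
tcp_rot: [-2.207, -2.233, 0.008]
force: [0.9, 0.3, -0.1]
finger_gap: 0.0746
[0.47171741 0.27418044 0.04      ]
10.6 [0.467  0.2749 0.115 ] [-2.207 -2.233  0.008] F [ 0.9  0.3 -0.1] gap 0.07459344348314077 q [ 0.02  0.58 -0.86  1.88  0.54  0.94 -1.08]
10.65 [0.4676 0.2758 0.1169] [-2.207 -2.234  0.005] F [-0.1 -0.1  1.2] gap 0.07489631633096903 q [ 0.02  0.57 -0.86  1.88  0.53  0.94 -1.08]
(np.float64(327.5544078319726), np.float64(216.6644291533075)) (np.float64(327.63769501990384), np.float64(211.25202709107583))
```

View pics/w7.png

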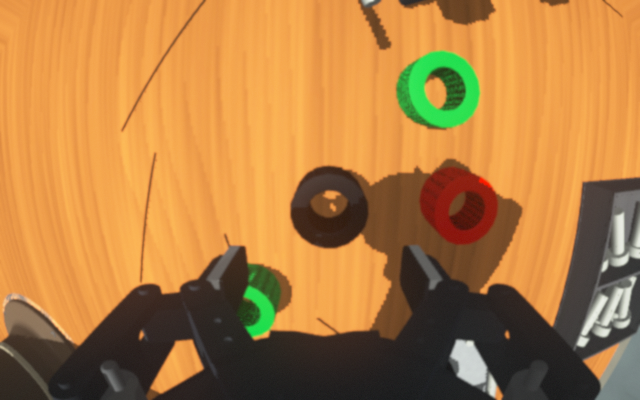

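Run:
```python
from h import *
im=snap('wrist','w8.png'); s=st();c=vision.get_calibration('wrist')
for n in ['stack']:
    for a in vision.outline_of('wrist',n)[:5]: print(np.round(a['extent'],1),round(a['score'],2))
cv2.imwrite('pics/w8c.png',cv2.cvtColor(cv2.resize(im[155:255,280:380],(600,600),interpolation=cv2.INTER_CUBIC),cv2.COLOR_RGB2BGR))
# predicted outline of top circle & bottom circle for centre p
for y in (.276,.28,.284):
    for z in (.04,0):
        q=np.array([proj('wrist',[.468+.028*np.cos(t),y+.028*np.sin(t),z],c) for t in np.linspace(0,6.28,60)]); print(y,z,'cols',q[:,0].min().round(1),q[:,0].max().round(1),'rows',q[:,1].min().round(1),q[:,1].max().round(1))
```

```text
10.7 [0.4683 0.2764 0.1182] [-2.207e+00 -2.235e+00  1.000e-03] F [-0.2  0.7 -0.3] gap 0.07454510324850512 q [ 0.02  0.57 -0.86  1.88  0.53  0.94 -1.08]
[330.1 208.9  80.6  82. ] 0.86
[260.1 297.3  38.3  67.6] 0.86
[435.9  88.4  81.9  78.6] 0.56
0.276 0.04 cols 287.2 365.4 rows 178.4 253.0
0.276 0 cols 292.7 359.4 rows 169.3 233.8
0.28 0.04 cols 287.1 365.7 rows 172.7 248.0
0.28 0 cols 292.7 359.6 rows 164.5 229.4
0.284 0.04 cols 287.0 366.0 rows 166.9 243.1
0.284 0 cols 292.6 359.8 rows 159.6 225.1
```

View pics/w8c.png

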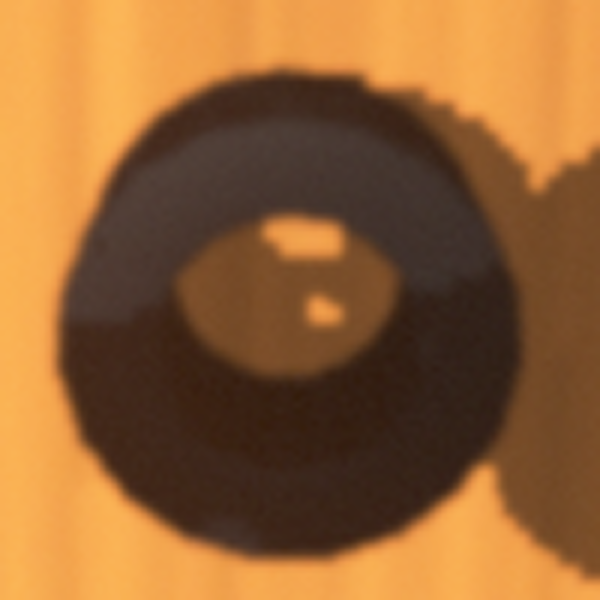

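```bash
python3 -m creep '[[[0.07,0.02,0.6],0],[[0,0,0.6],0],[[0,0,0.6],0],[[0,0,0.4],0],[[0,0,0.2],0],[[0,0,0],0]]' 0.75
python3 - <<'E'
from h import *
im=snap('wrist','w9.png'); s=st()
E
```

```text
time: 11.35
tool_pos: [0.4693, 0.279, 0.022]
tcp_rot: [-2.207, -2.236, 0.001]
force: [0.6, 0.5, 0.3]
finger_gap: 0.0747
11.4 [0.4696 0.2793 0.0226] [2.207e+00 2.236e+00 1.000e-03] F [1.1 0.8 0.5] gap 0.07459790409325275 q [-0.07  0.7  -0.75  1.93  0.68  0.78 -1.19]
```

View pics/w9.png

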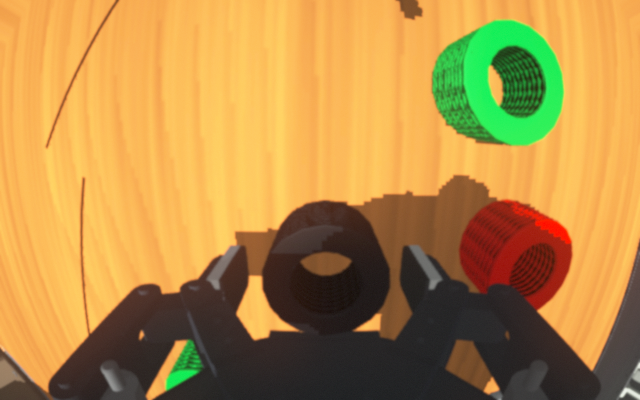

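```bash
python3 -m creep '[[[0,0,0.05],0],[[0,0,0],0],[[0,0,0],0],[[0,0,0],0],[[0,0,0],0]]' -1 80
python3 -m creep '[[[0,0,-0.2],0],[[0,0,-0.5],0],[[0,0,-0.8],0],[[0,0,-0.8],0],[[0,0,-0.8],0],[[0,0,0],0],[[0,0,0],0]]'
python3 - <<'E'
from h import *
im=snap('wrist','w10.png'); s=st()
E
```

```text
time: 11.9
tool_pos: [0.4702, 0.2794, 0.0216]
tcp_rot: [2.207, 2.235, 0.003]
force: [-0.7, -1.3, 7.3]
finger_gap: 0.0546
time: 12.6
tool_pos: [0.4693, 0.2783, 0.1441]
tcp_rot: [2.207, 2.235, 0.0]
force: [0.4, 0.0, -7.6]
finger_gap: 0.0541
12.65 [0.4688 0.2778 0.143 ] [ 2.207  2.235 -0.003] F [-0.9  0.4 -7.6] gap 0.05406314554089905 q [ 0.04  0.54 -0.89  1.85  0.5   0.99 -1.05]
```

View pics/w10.png

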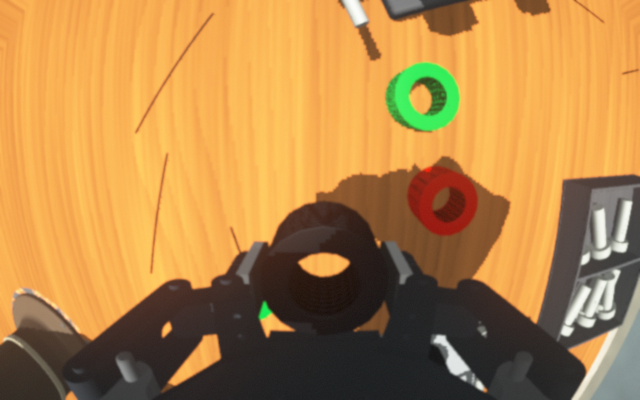

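Run:
```python
from h import *
im=cv2.imread('pics/w10.png'); cv2.imwrite('pics/w10c.png',cv2.resize(im[190:345,240:410],(660,600),interpolation=cv2.INTER_CUBIC))
s=robot.get_state(); c=vision.get_calibration('wrist'); p=s['tool_pos']; print(p)
for d in (-.003,0,.003):
    for z in (.0184,-.0216):
        for r in (.028,.0155):
            q=np.array([proj('wrist',p+[r*np.cos(t),d+r*np.sin(t),z],c) for t in np.linspace(0,6.28,80)]); print(d,z,r,'cols',q[:,0].min().round(1),q[:,0].max().round(1),'rows',q[:,1].min().round(1),q[:,1].max().round(1))
```

```text
[0.46881409 0.27777877 0.14301818]
-0.003 0.0184 0.028 cols 263.0 393.4 rows 231.1 341.7
-0.003 0.0184 0.0155 cols 292.0 364.7 rows 259.9 321.1
-0.003 -0.0216 0.028 cols 276.2 378.7 rows 203.8 296.9
-0.003 -0.0216 0.0155 cols 299.0 356.0 rows 226.7 278.4
0 0.0184 0.028 cols 262.5 394.2 rows 223.8 336.9
0 0.0184 0.0155 cols 291.7 365.2 rows 253.2 315.8
0 -0.0216 0.028 cols 276.0 379.1 rows 198.1 292.6
0 -0.0216 0.0155 cols 298.9 356.3 rows 221.3 273.7
0.003 0.0184 0.028 cols 262.0 394.9 rows 216.5 332.1
0.003 0.0184 0.0155 cols 291.5 365.7 rows 246.4 310.4
0.003 -0.0216 0.028 cols 275.7 379.5 rows 192.4 288.2
0.003 -0.0216 0.0155 cols 298.8 356.6 rows 215.8 269.0
```

View pics/w10c.png

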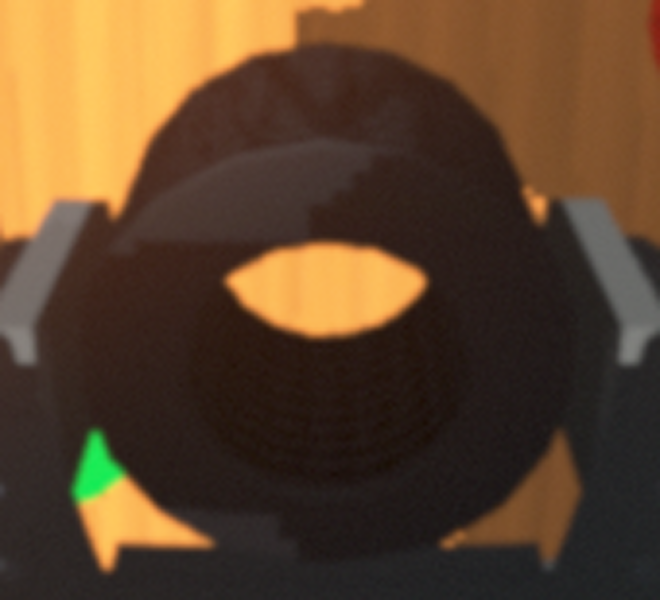

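```bash
python3 -m creep '[[[0,0,-0.7],0],[[0,0,-0.75],0],[[-0.3,0.1,-0.7],0],[[-0.74,0.34,0],0],[[-0.74,0.34,0],0],[[-0.74,0.34,0],0],[[-0.74,0.34,0],0],[[-0.74,0.34,0],0],[[-0.74,0.34,0],0],[[-0.74,0.34,0],0],[[-0.74,0.34,0],0],[[-0.74,0.34,0],0],[[-0.74,0.34,0],0],[[-0.35,0.15,0],0],[[0,0,0],0],[[0,0,0],0]]'
python3 - <<'E'
from h import *
im=snap('wrist','w11.png'); s=st()
print(np.degrees(np.arctan2(*R.from_rotvec(s['tcp_rot']).as_matrix()[[1,0],0])))
Rm=R.from_rotvec(s['tcp_rot']).as_matrix(); print((Rm.T@(np.array([.620,-.0487,.12])-s['tool_pos'])/.04).round(3))
E
```

```text
time: 14.25
tool_pos: [0.6185, -0.0405, 0.2284]
tcp_rot: [-2.204, -2.234, 0.002]
force: [0.3, 1.3, -6.3]
finger_gap: 0.0539
14.3 [ 0.6186 -0.0397  0.2289] [-2.203e+00 -2.236e+00  1.000e-03] F [-0.8  0.3 -6.4] gap 0.05429191766745914 q [ 0.58  0.56 -0.87  1.58  0.45  1.21 -0.36]
90.84410759409623
[-0.23   0.038  2.723]
```

View pics/w11.png

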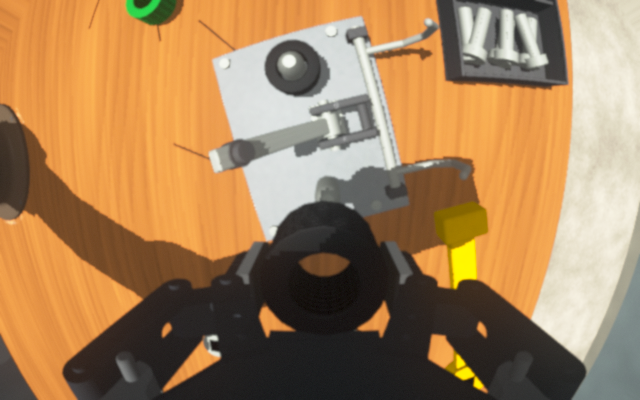

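Run:
```python
from h import *
im=cv2.imread('pics/w11.png'); cv2.imwrite('pics/w11c.png',cv2.resize(im[10:220,200:440],(685,600),interpolation=cv2.INTER_CUBIC))
c=vision.get_calibration('wrist')
for u,v in [(327,183),(291.5,62)]: print(onz('wrist',u,v,.075,c).round(4))
print(proj('wrist',[.620,-.0487,.075],c))
```

```text
[ 0.619  -0.0305  0.075 ]
[0.585  0.0826 0.075 ]
(np.float64(327.7404728202705), np.float64(201.6795488493599))
```

View pics/w11c.png

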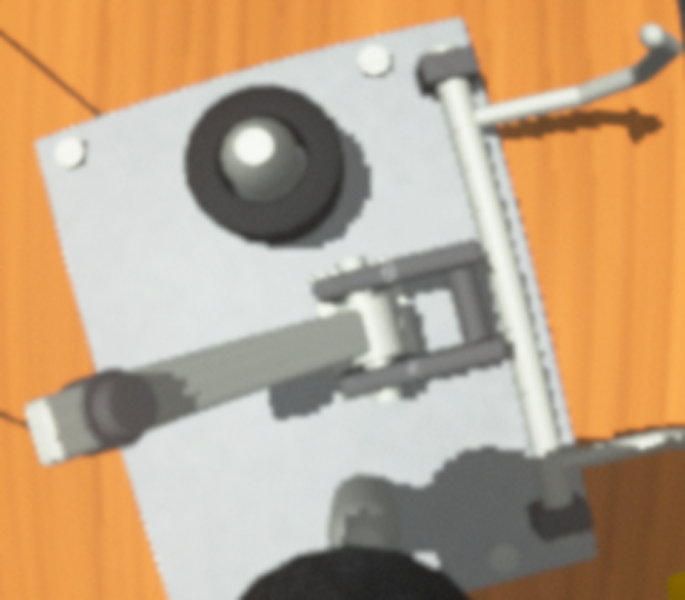

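```bash
python3 -m creep '[[[-0.19,0.03,0.5],0],[[0,0,0.7],0],[[0,0,0.7],0],[[0,0,0.7],0],[[0,0,0.5],0],[[0,0,0],0],[[0,0,0],0]]'
python3 - <<'E'
from h import *
s=st(); im=snap('wrist','w12.png'); c=vision.get_calibration('wrist')
cv2.imwrite('pics/w12c.png',cv2.cvtColor(cv2.resize(im[180:345,240:410],(618,600),interpolation=cv2.INTER_CUBIC),cv2.COLOR_RGB2BGR))
snap('scene','s12.png')
Rm=R.from_rotvec(s['tcp_rot']).as_matrix(); print((Rm.T@(np.array([.620,-.0475,.034])-s['tool_pos'])/.04).round(3))
E
```

```text
time: 15.0
tool_pos: [0.6207, -0.0473, 0.1064]
tcp_rot: [-2.204, -2.237, -0.0]
force: [0.3, -0.0, -5.6]
finger_gap: 0.0544
15.0 [ 0.6207 -0.0473  0.1064] [-2.204 -2.237 -0.   ] F [ 0.3 -0.  -5.6] gap 0.05436022687005416 q [ 0.54  0.69 -0.79  1.69  0.56  1.   -0.44]
[-0.006 -0.016  1.811]
```

View pics/w12.png

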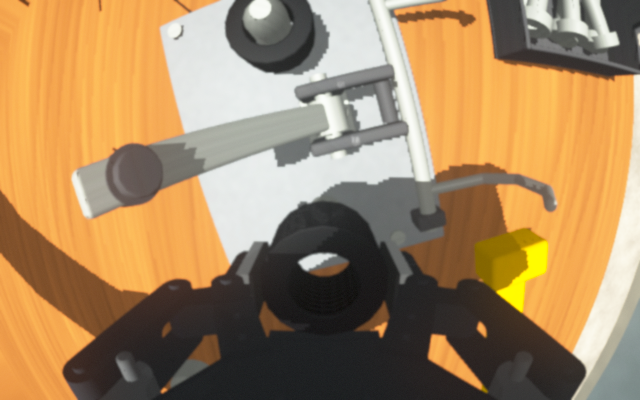

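View pics/w12c.png

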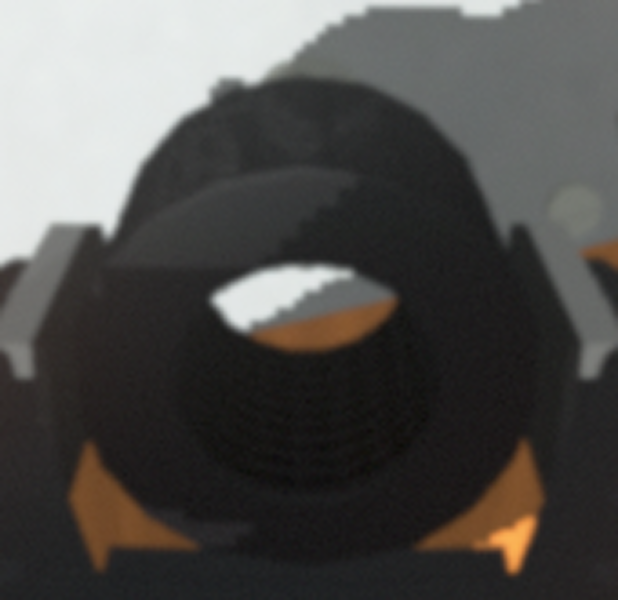

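View pics/s12.png

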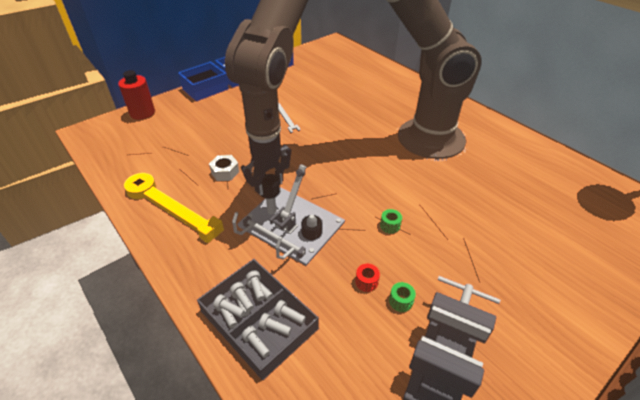

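Run:
```python
from h import *
c=vision.get_calibration('wrist'); s=st()
for x,y in [(.620,-.0475),(.620,-.0445),(.620,-.0505)]:
  for z,r in ((.012,.013),(.062,.013),(.075,.006)):
    q=np.array([proj('wrist',[x+r*np.cos(t),y+r*np.sin(t),z],c) for t in np.linspace(0,6.28,80)]); i=q[:,1].argmin(); print(x,y,z,'cols',q[:,0].min().round(1),q[:,0].max().round(1),'rows',q[:,1].min().round(1),q[:,1].max().round(1))
```

```text
15.1 [ 0.6217 -0.0478  0.1077] [2.205 2.236 0.003] F [ 0.3  0.  -6. ] gap 0.05376212263849954 q [ 0.54  0.68 -0.79  1.69  0.56  1.   -0.44]
0.62 -0.0475 0.012 cols 307.1 341.0 rows 192.7 225.3
0.62 -0.0475 0.062 cols 303.0 345.4 rows 211.9 251.6
0.62 -0.0475 0.075 cols 313.8 334.7 rows 230.4 249.8
0.62 -0.0445 0.012 cols 307.1 341.1 rows 188.8 221.6
0.62 -0.0445 0.062 cols 302.9 345.6 rows 207.1 247.3
0.62 -0.0445 0.075 cols 313.8 334.9 rows 225.4 245.1
0.62 -0.0505 0.012 cols 307.1 340.9 rows 196.6 228.9
0.62 -0.0505 0.062 cols 303.0 345.2 rows 216.7 256.0
0.62 -0.0505 0.075 cols 313.8 334.6 rows 235.4 254.5
```

```bash
python3 -m creep '[[[-0.01,-0.02,0.25],0],[[0,0,0.25],0],[[0,0,0],0]]'; python3 -m creep '[[[0,0,0.15],0],[[0,0,0.15],0],[[0,0,0],0]]'
```

```text
time: 15.4
tool_pos: [0.6191, -0.0495, 0.0845]
tcp_rot: [-2.206, -2.235, 0.002]
force: [0.2, 0.0, -6.1]
finger_gap: 0.0541
time: 15.7
tool_pos: [0.6196, -0.049, 0.073]
tcp_rot: [-2.206, -2.235, 0.001]
force: [-0.3, -0.1, -7.1]
finger_gap: 0.0539
```

```bash
python3 -m creep '[[[0,0,0.3],0],[[0,0,0.3],0],[[0,0,0.15],0],[[0,0,0],0]]'; python3 -m creep '[[[0,0,0.1],0],[[0,0,0.05],0],[[0,0,0.05],0],[[0,0,0],0]]'
```

```text
time: 16.1
tool_pos: [0.6194, -0.0489, 0.0427]
tcp_rot: [-2.205, -2.235, 0.001]
force: [0.0, -0.1, -6.6]
finger_gap: 0.0539
time: 16.5
tool_pos: [0.6199, -0.0492, 0.036]
tcp_rot: [-2.207, -2.236, 0.0]
force: [0.6, 0.5, -6.6]
finger_gap: 0.054
```

```bash
python3 -m creep '[[[0,0,0.05],0],[[0,0,0.03],0],[[0,0,0],0]]';  python3 -m creep '[[[0,0,0.04],0],[[0,0,0],0]]'
```

```text
time: 16.8
tool_pos: [0.6201, -0.0493, 0.0337]
tcp_rot: [2.206, 2.235, -0.0]
force: [-4.0, -0.9, 2.8]
finger_gap: 0.0543
time: 17.0
tool_pos: [0.6202, -0.0493, 0.0336]
tcp_rot: [2.206, 2.234, -0.001]
force: [-8.9, -2.2, 16.7]
finger_gap: 0.0541
```

```bash
python3 -m creep '[[[0,0,-0.03],0],[[0,0,0],0],[[0,0,0],0],[[0,0,0],0],[[0,0,-0.15],0],[[0,0,-0.5],0],[[0,0,-0.8],0],[[0,0,-0.8],0],[[0,0,-0.8],0],[[0,0,-0.8],0],[[0,0,-0.6],0],[[0,0,0],0],[[0,0,0],0]]' 0.65
python3 - <<'E'
from h import *
s=st(); snap('wrist','w13.png'); st()
E
```

```text
time: 18.3
tool_pos: [0.6201, -0.0492, 0.2109]
tcp_rot: [2.206, 2.235, 0.0]
force: [0.3, 0.5, 0.4]
finger_gap: 0.0702
18.3 [ 0.6201 -0.0492  0.2109] [2.206 2.235 0.   ] F [0.3 0.5 0.4] gap 0.0702432239641337 q [ 0.58  0.58 -0.86  1.6   0.46  1.18 -0.36]
18.35 [ 0.6196 -0.0493  0.2099] [-2.207e+00 -2.236e+00  1.000e-03] F [-0.6 -0.1  0. ] gap 0.07047244137758851 q [ 0.58  0.58 -0.86  1.6   0.46  1.18 -0.36]
```

View pics/w13.png

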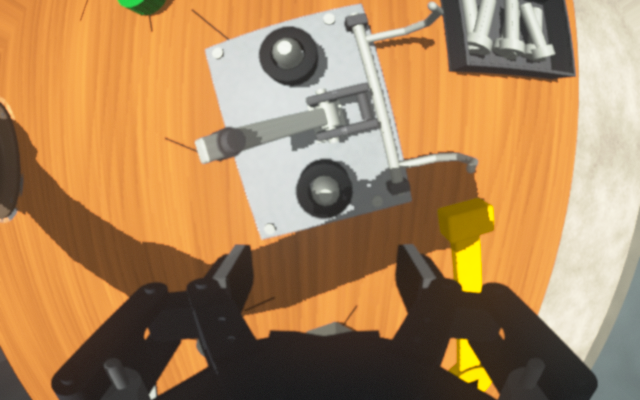

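```bash
python3 -m creep '[[[0,0,-0.4],1],[[0,0,0],1],[[0,0,0],1],[[0,0,0],1],[[0,0,0],1],[[0,0,0],1],[[0,0,0],1],[[0,0,0],1],[[0,0,0],1],[[0,0,0],1],[[0,0,0],1],[[0,0,0],1],[[0,0,0],1],[[0,0,0],1],[[0,0,0],1],[[0,0,0],1],[[0,0,0],1],[[0,0,0],1],[[0,0,0],0.72],[[0,0,0],0]]' 0; python3 -m creep '[[[-0.27,-0.57,0],0],[[-0.27,-0.57,0],0],[[-0.28,-0.56,0],0],[[0,0,0],0],[[0,0,0],0]]'
python3 - <<'E'
from h import *
s=st(); snap('wrist','w14.png'); s=st()
Rm=R.from_rotvec(s['tcp_rot']).as_matrix(); print(np.degrees(np.arctan2(Rm[1,0],Rm[0,0])),(Rm.T@(np.array([.5697,.0074,.1267])-s['tool_pos'])/.04).round(3))
E
```

```text
time: 20.35
tool_pos: [0.6193, -0.0492, 0.225]
tcp_rot: [-3.111, -0.433, 0.004]
force: [0.4, -0.2, -0.1]
finger_gap: 0.0424
time: 20.85
tool_pos: [0.5696, 0.0073, 0.2261]
tcp_rot: [3.111, 0.437, -0.001]
force: [0.5, -0.2, -0.3]
finger_gap: 0.0429
20.85 [0.5696 0.0073 0.2261] [ 3.111e+00  4.370e-01 -1.000e-03] F [ 0.5 -0.2 -0.3] gap 0.0429402091075734 q [ 0.37  0.4  -0.61  1.72  0.25  1.1  -1.61]
20.9 [0.57   0.0066 0.2261] [ 3.111e+00  4.340e-01 -1.000e-03] F [ 1.1 -0.2  0.9] gap 0.04278507644158759 q [ 0.37  0.4  -0.61  1.72  0.25  1.1  -1.61]
15.894495013670976 [-1.000e-03 -2.400e-02  2.484e+00]
```

View pics/w14.png

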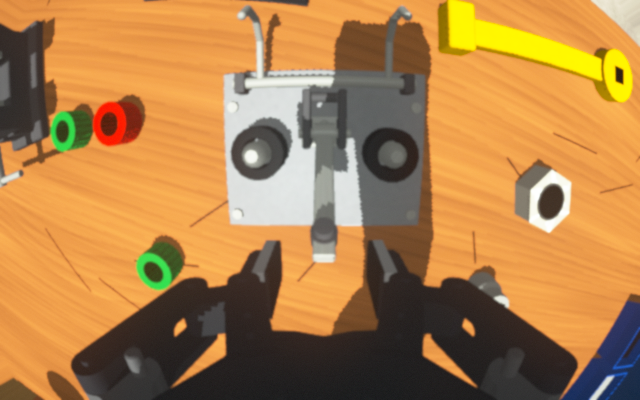

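```bash
python3 -m creep '[[[0,0,0.5],0],[[0,0,0.6],0],[[0,0,0.6],0],[[0,0,0.5],0],[[0,0,0.28],0],[[0,0,0],0]]' 0; python3 -m creep '[[[0,0,0],0],[[0,0,0],0],[[0,0,0],0],[[0,0,0],0]]' -1 60
```

```text
time: 21.5
tool_pos: [0.5693, 0.0064, 0.1255]
tcp_rot: [-3.111, -0.433, 0.005]
force: [-0.1, 0.3, -0.2]
finger_gap: 0.0428
time: 21.9
tool_pos: [0.5706, 0.0076, 0.1285]
tcp_rot: [3.111, 0.434, 0.003]
force: [0.0, 1.5, 4.5]
finger_gap: 0.0152
```

```bash
python3 -m creep '[[[-0.12,0,0.1],0],[[-0.115,0,0.1],0],[[-0.11,0,0.11],0],[[-0.115,0,0.13],0],[[-0.1,0,0.14],0],[[-0.09,0,0.15],0],[[-0.08,0,0.15],0],[[-0.07,0,0.16],0],[[-0.06,0,0.165],0],[[0,0,0],0]]'; python3 -m creep '[[[-0.05,0,0.17],0],[[-0.03,0,0.17],0],[[-0.02,0,0.18],0],[[-0.005,0,0.17],0],[[0,0,0],0],[[0,0,0],0]]'
python3 - <<'E'
from h import *
s=st(); snap('wrist','w15.png')
E
```

```text
time: 22.9
tool_pos: [0.5369, -0.0019, 0.0796]
tcp_rot: [3.111, 0.434, 0.002]
force: [-2.4, 1.4, 6.3]
finger_gap: 0.015
time: 23.5
tool_pos: [0.5321, -0.0032, 0.0514]
tcp_rot: [3.111, 0.434, -0.002]
force: [-4.5, 1.0, 0.5]
finger_gap: 0.0143
23.5 [ 0.5321 -0.0032  0.0514] [ 3.111e+00  4.340e-01 -2.000e-03] F [-4.5  1.   0.5] gap 0.014309153351985373 q [ 0.32  0.56 -0.52  1.96  0.41  0.72 -1.75]
```

View pics/w15.png

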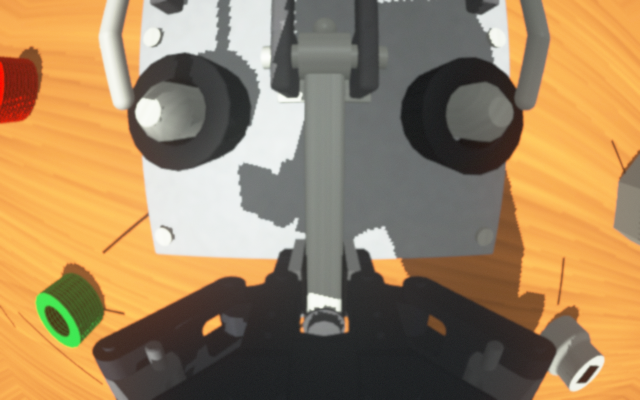

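```bash
python3 -m creep '[[[0,0,0.03],0],[[0,0,0],0],[[0,0,0],0],[[0,0,-0.4],0],[[0,0,-0.8],0],[[0,0,-0.6],0],[[0,0,0],0]]' 0;  python3 -m creep '[[[-0.3,0,0],0],[[-0.31,0,0],0],[[0,0,0],0],[[0,0,0],0],[[0,0,0],0]]' -1 40
python3 - <<'E'
from h import *
s=st(); im=snap('wrist','w16.png');s=st(); c=vision.get_calibration('wrist')
for z in (.058,.068,.078): print(z,proj('wrist',[.5085,-.0099,z],c), proj('wrist',np.r_[s['tool_pos'][:2],z],c))
cv2.imwrite('pics/w16c.png',cv2.cvtColor(cv2.resize(im[200:340,250:400],(642,600),interpolation=cv2.INTER_CUBIC),cv2.COLOR_RGB2BGR))
E
```

```text
time: 24.25
tool_pos: [0.5351, -0.0031, 0.1256]
tcp_rot: [3.11, 0.433, 0.01]
force: [-0.2, 0.9, 0.6]
finger_gap: 0.0427
time: 24.75
tool_pos: [0.5094, -0.0099, 0.122]
tcp_rot: [-3.111, -0.433, 0.0]
force: [-0.1, 0.6, -0.0]
finger_gap: -0.0002
24.75 [ 0.5094 -0.0099  0.122 ] [-3.111 -0.433  0.   ] F [-0.1  0.6 -0. ] gap -0.0001694884698484899 q [ 0.39  0.43 -0.59  1.97  0.32  0.84 -1.66]
24.8 [ 0.5095 -0.0098  0.1221] [-3.111 -0.434 -0.   ] F [-0.3 -0.1  0.2] gap -9.750829233987979e-05 q [ 0.39  0.43 -0.59  1.97  0.32  0.84 -1.66]
0.058 (np.float64(325.553329643899), np.float64(220.9912477860814)) (np.float64(325.8563333346059), np.float64(219.61483090500067))
0.068 (np.float64(325.6335569817698), np.float64(225.9905650842494)) (np.float64(325.9514426679259), np.float64(224.55592174914406))
0.078 (np.float64(325.72156321558316), np.float64(231.4918407420329)) (np.float64(326.05581055033326), np.float64(229.99482033850177))
```

View pics/w16.png

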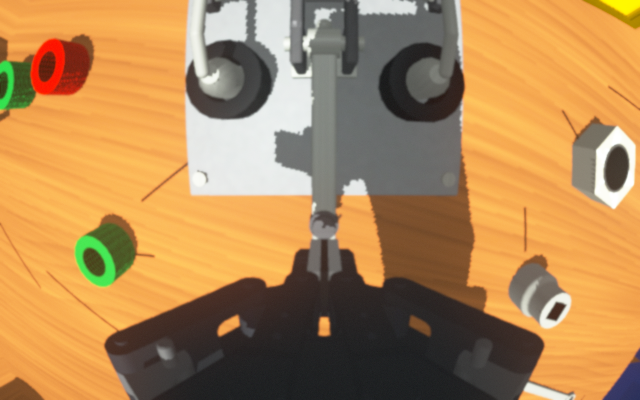

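View pics/w16c.png

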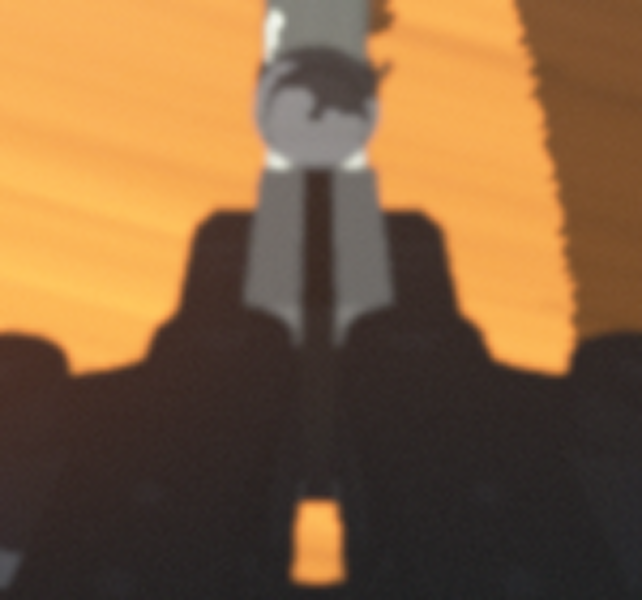

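```bash
python3 -m creep '[[[0,0,0.3],0],[[0,0,0.3],0],[[0,0,0.1],0],[[0,0,0],0],[[0,0,0],0]]'; python3 -m creep '[[[0,0,0.05],0],[[0,0,0.05],0],[[0,0,0],0]]'
```

```text
time: 25.3
tool_pos: [0.5093, -0.0098, 0.0941]
tcp_rot: [-3.111, -0.434, 0.001]
force: [-0.1, -0.3, 1.0]
finger_gap: -0.0002
time: 25.6
tool_pos: [0.5092, -0.01, 0.0902]
tcp_rot: [3.111, 0.433, -0.0]
force: [-0.6, -0.3, -0.2]
finger_gap: -0.0
```

```bash
for i in 1 ; do python3 -m creep '[[[0,0,0.03],0],[[0,0,0.03],0],[[0,0,0],0]]'; python3 -m creep '[[[0,0,0.03],0],[[0,0,0.03],0],[[0,0,0],0]]'; done
```

```text
time: 25.9
tool_pos: [0.5092, -0.01, 0.0877]
tcp_rot: [3.112, 0.434, -0.0]
force: [-0.6, -0.0, -0.7]
finger_gap: 0.0002
time: 26.2
tool_pos: [0.5092, -0.01, 0.0853]
tcp_rot: [-3.112, -0.434, 0.0]
force: [0.7, -0.4, -0.0]
finger_gap: -0.0001
```

```bash
python3 -m creep '[[[0,0,0.03],0],[[0,0,0.03],0],[[0,0,0],0]]'
```

```text
time: 26.5
tool_pos: [0.5091, -0.0099, 0.0829]
tcp_rot: [-3.112, -0.434, 0.001]
force: [0.3, -0.0, -0.5]
finger_gap: -0.0002
```

```bash
python3 -m creep '[[[0,0,0.03],0],[[0,0,0.03],0],[[0,0,0],0]]'
```

```text
time: 26.8
tool_pos: [0.5092, -0.0099, 0.0805]
tcp_rot: [-3.111, -0.434, 0.0]
force: [-0.3, 0.5, -0.8]
finger_gap: -0.0001
```

```bash
python3 -m creep '[[[0,0,0.025],0],[[0,0,0.025],0],[[0,0,0],0]]'
```

```text
time: 27.1
tool_pos: [0.5093, -0.0099, 0.079]
tcp_rot: [3.111, 0.434, 0.0]
force: [-1.9, -0.7, 3.4]
finger_gap: 0.0003
```

```bash
python3 -m creep '[[[0,0,0.025],0],[[0,0,0.025],0],[[0,0,0],0]]'
```

```text
time: 27.4
tool_pos: [0.5094, -0.0099, 0.0771]
tcp_rot: [3.111, 0.434, 0.0]
force: [-1.3, -0.9, 6.3]
finger_gap: 0.0001
```

```bash
python3 -m creep '[[[0,0,0.025],0],[[0,0,0.02],0],[[0,0,0],0]]'
```

```text
time: 27.7
tool_pos: [0.5094, -0.0099, 0.0753]
tcp_rot: [3.111, 0.434, 0.001]
force: [-2.3, -0.6, 6.7]
finger_gap: -0.0
```

```bash
python3 -m creep '[[[0,0,0.02],0],[[0,0,0.01],0],[[0,0,0],0]]'
```

```text
time: 28.0
tool_pos: [0.5094, -0.0099, 0.0744]
tcp_rot: [3.111, 0.434, 0.0]
force: [-3.5, -0.6, 10.0]
finger_gap: -0.0004
```

```bash
python3 -m creep '[[[0,0,0.01],0],[[0,0,0.01],0],[[0,0,0],0]]'
```

```text
time: 28.3
tool_pos: [0.5094, -0.0099, 0.0742]
tcp_rot: [3.11, 0.434, 0.001]
force: [-5.1, -1.0, 17.9]
finger_gap: 0.0001
```

```bash
python3 -m creep '[[[0,0,-0.1],0],[[0,0,-0.4],0],[[0,0,-0.8],0],[[-0.5,0,-0.8],0],[[-0.9,0,-0.8],0],[[-0.9,0,-0.5],0],[[0,0,0],0],[[0,0,0],0],[[0,0,0],0]]'
python3 - <<'E'
from h import *
s=st(); im=snap('wrist','w17.png'); cv2.imwrite('pics/w17c.png',cv2.cvtColor(cv2.resize(im[0:200,210:430],(660,600),interpolation=cv2.INTER_CUBIC),cv2.COLOR_RGB2BGR)); im=snap('scene','s17.png')
cv2.imwrite('pics/s17c.png',cv2.cvtColor(cv2.resize(im[160:280,220:360],(700,600),interpolation=cv2.INTER_CUBIC),cv2.COLOR_RGB2BGR))
E
```

```text
time: 29.2
tool_pos: [0.4214, -0.0349, 0.2086]
tcp_rot: [-3.111, -0.434, -0.0]
force: [0.1, 0.3, 0.4]
finger_gap: 0.0003
29.2 [ 0.4214 -0.0349  0.2086] [-3.111 -0.434 -0.   ] F [0.1 0.3 0.4] gap 0.00029075561379106644 q [ 0.58  0.16 -0.67  2.06  0.12  0.96 -1.44]
```

View pics/w17c.png

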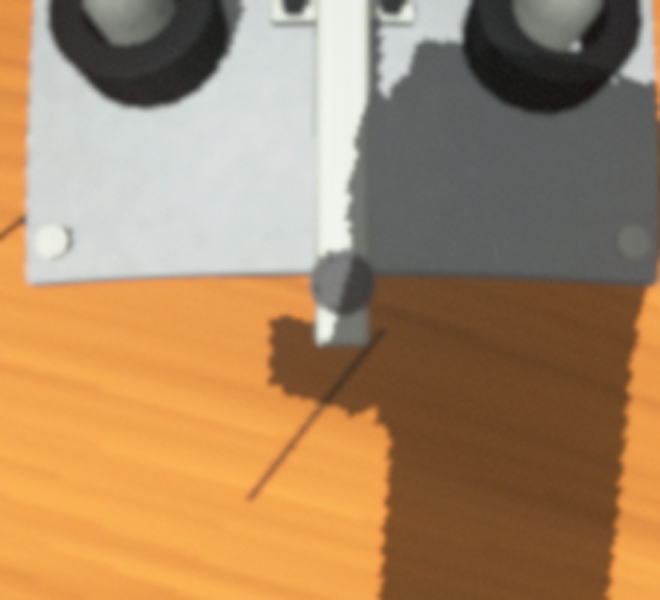

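View pics/s17c.png

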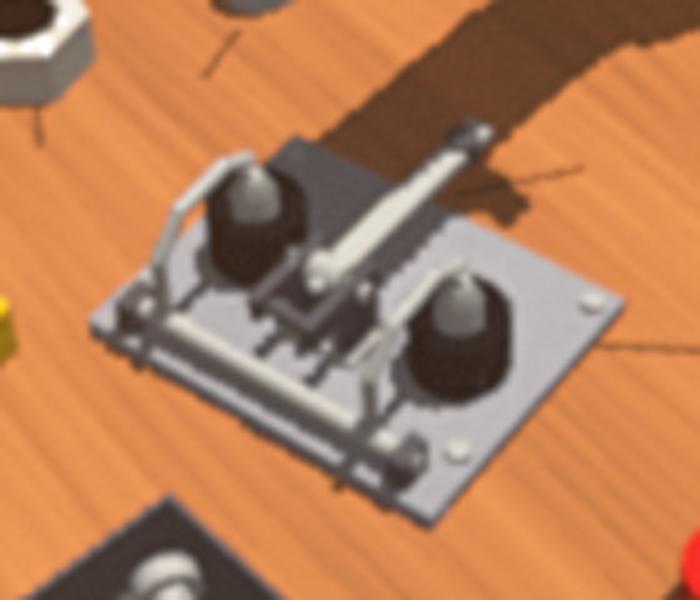

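```bash
python3 -c "
from workcell import finish_job; print(finish_job())"
```

```text
the job is handed in; nothing more can be done
None
```

The job is handed in at about 29 s, with every step of the task carried out. `finish_job` gave no verdict.

- **Lever and arches:** I pinched the lever and lifted it along its arc. The wrist view showed both arches swung fully back.
- **Stack:** I picked the black loose stack, leaving the green and red ones. I lowered it over the empty post, and it met no resistance until it landed on the base (at most about 17 N reading), then released it.
- **Closing and lock button:** I pinched the lever back down. The tool came back to its starting height (0.0514 m against 0.0517 m). The button yielded at about 6–7 N over roughly 5 mm, then stopped hard; the highest reading was 17.9 N.

**Last checks:** The pictures show both stacks seated on their posts, the arches over the post tops, the lever level, and the gripper clear of everything. The nut and socket were not touched.

**Disagreements and limits:**
- My position estimates for the loose stack differed by about 6 mm between the top and wrist cameras. I used the close wrist view.
- The wrist view of the held stack suggested an offset of 1–2 mm or a slight tilt. It still seated without trouble.
- The button being fully in is judged by feel. The picture agrees but is too coarse to prove it.

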